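# Hold the UV lamp over a used oximeter

## Robot

A 6-joint arm with a two-finger parallel gripper is mounted at the origin on the work surface. World frame = base frame: x ahead of the robot, y to its left, z up, the work surface at z = 0. Lengths are in m, angles in rad, forces in N, time in s.
With the tool pointing down it reaches from about 0.35 to 0.775 m from the base axis. Payload 7.3 kg.
Tool frame: the origin (TCP) lies at the very end of the fingers, on their centre line; the grasp point (between the pads) lies 19 mm behind it; z points along the fingers, y is the line along which they close (so a half turn about z gives the same grasp; the last joint's range is limited). The gripper opens to 92 mm and grips with 3 to 60 N. Pads are 19 mm wide; open, the fingers measure 130 mm over their backs; the gripper's body (75 mm by 190 mm) begins 47 mm behind the grasp point.
Start: joints at [1.041, 0.342, 1.524, -0, 1.275, -0.146], TCP at [0.197, 0.487, 0.227] pointing down, gripper open.
Joint ranges: [-2.53, 2.53], [-0.77, 2.02], [0.04, 2.7], [-1, 4.14], [0.28, 2.66], [-3.11, 3.11]. Speed limits (rad/s): [2.57, 2.57, 3.14, 3.14, 3.14, 3.14].

## Interface

Orientations are given as [roll, pitch, yaw] about the fixed x, y, z axes, in that order (R = Rz(yaw) Ry(pitch) Rx(roll)).
In Python, from cell import * gives the robot as it stands.
- The arm moves only by the tool step_arm, never from a script. Its argument "commands" is a list of rows, each a list of 7 numbers: the opening, from 0 (shut) to 1 (fully open), then the shift along the world's x, y, z in cm, then the turn, a rotation vector about the world's x, y, z in rad. A call has 1 to 5 rows; each row is the pose to reach, as a shift and turn from the pose commanded when the call began; what a row does not reach only later rows make up. A row lasts 1/12 s, in which the tool goes at most 41.7 mm and 7.16 degrees, less where a joint would pass 70% of its speed; a pose out of reach is approached as far as the arm can. A call with a gripper value outside its range is refused whole. The fingers move at their own pace and stop on an object; "grip_force" is the grip in N (left out, the last holds). Time passes only in rows, so rows that repeat a pose let the fingers close. It gives the time, the measured TCP pose, the force, the opening and the grip force at its end, in the units of the state.
- observe(): the state, without advancing time (a new reading comes with each control period).
- read_camera(name): name is "side" or "top"; returns the picture (400x640x3 uint8, red, green, blue); there is no depth.
- camera_model(name): a dict with "vfov" (degrees; the focal length in pixels is half the picture's height over the tangent of half this angle, whatever the lens; pixels are square), "cx", "cy" (the principal point, pixels), "k1" (the pictures are not rectified: a ray, as slopes to the right and down, at radius r is drawn at 1 + k1 r^2 times it, then the intrinsics apply), "world_to_cam" (4x4, takes a point from world to camera coordinates). Camera axes: x right, y up, looking along -z (the intrinsics and any distortion apply to the point x, -y, -z); pixel columns grow to the right and rows downward; lengths in m; the calibration is good to about 2 mm. A picture is of the moment at which its call begins. camera_model takes no time and is no camera call.
- hand_in(): hands the job in; it is judged then, once.
The state is a dict: "time": time; "qpos": joint angles; "qvel": joint speeds; "joint_efforts": joint torques, N m; "tool_pos": TCP position; "tool_rot": TCP orientation; "contact_force": force on the tool from outside, world axes, zero at the start; "torque": the same for the moment, N m; "opening": finger opening in m; "grip_force": force on a finger pad.
Only numpy, scipy, OpenCV 4.12 (cv2) and the standard library are available. Lean on these libraries where they do the work, as an engineer would, in place of code of your own. Each camera call takes 0.05 s, during which the arm holds its last target. There are 200 camera calls.

## Task

Disinfect the used finger oximeter: set it down, without dropping it, in the middle of the steel tray with its screen up, and let go of it. Then take the UV lamp off its dock, carry it clear of the bottles and the compressor that stand between, and finish while holding it there in the air, still and level, centred over the oximeter, lengthwise along the tray and about two centimetres above the oximeter, touching neither the oximeter nor the tray. Do not shift or knock over the bottles, and do not bump the lamp into the compressor.

Things in the scene. Friction and masses are not known exactly. Their poses are not given: they have to be found in the camera images.
- oximeter: Used fingertip pulse oximeter, a white and grey rounded block 60 (its x, long) x 36 (y) x 34 mm high with a small black screen on top; 50 to 60 g, loose on the bench in front of the robot, screen up. Origin at the centre of its underside, z up.
- tray: Shallow open steel instrument tray with a teal rubber liner, fixed to the bench: outside 260 (its x, long) x 150 (y) x 25 mm high, walls 3 mm thick, upper face of the liner 6 mm above the bench. Origin at the centre of its underside on the bench, z up. It stands on the left or on the right of the row of obstacles.
- lamp: Hand-held UV lamp, lit: white housing 220 (its x, long) x 68 (y) x 46 mm high with a blue stripe, violet window in its flat underside, and a blue bar handle on top. 0.35 to 0.55 kg, centre of mass above the middle. Origin at the centre of the underside (the window), z up. At the start it rests window down on its dock, loose, with its x along the dock's x.
- lamp_grip (a point): Middle of the lamp's handle bar, 92 mm above the lamp's underside. The bar is 136 mm long along the lamp's x, 24 mm wide (y), 22 mm high; it stands on two 22 x 22 mm posts at 56 mm either side of the middle, and between them there is 35 mm of free height under the bar, above the housing.
- dock: Grey charging dock of the lamp, fixed to the bench on the other side from the tray: plate 190 (x) x 92 (y) x 14 mm high on which the lamp rests, with a guide lip 5 mm thick along each long side that rises 12 mm above the plate, 4 mm clear of the lamp. The lamp lifts straight up out of it. Origin at the centre of the underside on the bench.
- compressor: White nebuliser compressor with a blue stripe, fixed to the bench between dock and tray, far from the robot: 130 (x) x 150 (y) mm, body 94 mm high, 148 mm high at the cup in its holder on top. Origin at the centre of its underside on the bench.
- bottle_a: Brown bottle with a red cap, 36 mm diameter, 105 mm high, 0.12 kg, standing loose between dock and tray, just in front of the compressor. Origin at the centre of its underside.
- bottle_b: The same bottle with a blue cap, beside the other.

How it is judged:
By the outcome, as a careful person would: the job done as asked, in the order asked, and still so for the second after the job is handed in, while the arm keeps its last pose, push and grip.
It also fails if it takes over 61 s, if anything falls off the work surface, if the arm or the gripper's body presses on something with over 40 N, if the wrist force passes 120 N, or if a joint passes its speed limit or range.

## Working session

There is one attempt and no reset: what is moved stays moved. The work goes in short steps, Python scripts to look and compute and a tool call to move; the robot and the scene stay as the last step left them, time stands still between calls to the robot, and variables do not carry over. Pictures are saved under pics/ and viewed, at most 10 in all, crops included, and the job is handed in when it is done.

Besides the shell and the picture viewer there is one more tool, called after ">>>" as name([rows], argument=value, ...), one row to a line, values as JSON. step_arm: Moves the arm, as the interface text tells. Its arguments: {"type":"object","properties":{"commands":{"type":"array"},"grip_force":{"type":"number"}},"required":["commands"]}

```bash
mkdir -p pics; ls
python3 - <<'E'
from cell import *
import cv2
for n in ("top","side"):
    m=camera_model(n);print(n,m)
    cv2.imwrite(f"pics/{n}0.png",cv2.cvtColor(read_camera(n),cv2.COLOR_RGB2BGR))
print(observe())
E
```

```text
pics
top {'vfov': 48.55324842296763, 'cx': 318.1412621727138, 'cy': 194.99627553906714, 'k1': -0.05914506722701974, 'world_to_cam': array([[ 0.00939343, -0.99971298,  0.02203903, -0.02646377],
       [ 0.98711541,  0.01279125,  0.15949782, -0.57412756],
       [-0.15973395,  0.02025683,  0.98695224, -1.11255459],
       [ 0.        ,  0.        ,  0.        ,  1.        ]])}
side {'vfov': 46.42192012277377, 'cx': 326.85193764543567, 'cy': 196.75416591646334, 'k1': -0.08862183829230728, 'world_to_cam': array([[-0.97499924, -0.2220926 ,  0.00716634,  0.54695158],
       [ 0.16773321, -0.71443939,  0.67929517, -0.15747856],
       [-0.14574651,  0.66351431,  0.73383017, -1.05256056],
       [ 0.        ,  0.        ,  0.        ,  1.        ]])}
{'time': 0.1, 'qpos': array([ 1.04098709e+00,  3.42625026e-01,  1.52488224e+00,  5.53649787e-06,
        1.27538572e+00, -1.46031871e-01]), 'qvel': array([ 5.51417823e-04, -2.66359169e-03, -3.88382585e-05, -9.61403937e-05,
        5.60294223e-04,  2.30619118e-04]), 'joint_efforts': array([ 2.69392709e-03, -4.32003021e+01, -2.44695801e+01,  7.21383607e-02,
        5.25673782e-02, -1.07926169e-05]), 'tool_pos': array([0.19639292, 0.48651568, 0.2261427 ]), 'tool_rot': array([-3.14030693e+00, -1.94453729e-04,  2.75781354e+00]), 'contact_force': array([ 0.28434353,  0.31656174, -0.55060438]), 'torque': array([-0.04233752,  0.04030324, -0.00183191]), 'grip_force': 0.0, 'opening': 0.09210435684777299}
```

View pics/top0.png

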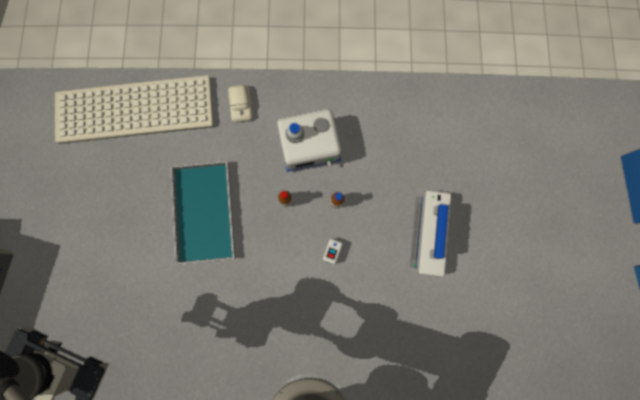

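View pics/side0.png

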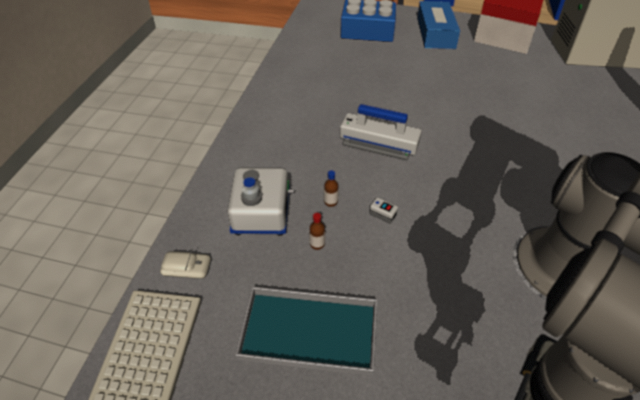

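The top view shows the tray at (203,212), the oximeter at (333,251), the bottles at (285,198) and (338,200), the compressor at (310,138), and the lamp at (435,233) with its handle at (441,231). The side view shows the same layout, with the tray on the robot's left (+y) and the lamp on its right.

```bash
cat > h.py <<'E'
from cell import *
import cv2, numpy as np
def cam(n):
    m=camera_model(n); f=200/np.tan(np.radians(m["vfov"]/2))
    return np.array([[f,0,m["cx"]],[0,f,m["cy"]],[0,0,1]]), np.array([m["k1"],0,0,0,0.]), np.array(m["world_to_cam"])
def ray(n,px):
    K,D,W=cam(n)
    u=cv2.undistortPoints(np.array(px,float).reshape(-1,1,2),K,D).reshape(-1,2)
    d=np.c_[u[:,0],-u[:,1],-np.ones(len(u))]@W[:3,:3]
    return -W[:3,:3].T@W[:3,3], d
def plane(n,px,z):
    C,d=ray(n,px); return C+d*((z-C[2])/d[:,2])[:,None]
def tri(p1,p2):
    A=[];b=[]
    for n,p in (("top",p1),("side",p2)):
        C,d=ray(n,[p]); d=d[0]/np.linalg.norm(d[0]); P=np.eye(3)-np.outer(d,d); A.append(P); b.append(P@C)
    return np.linalg.lstsq(np.vstack(A),np.hstack(b),rcond=None)[0]
def blob(mask,roi):
    x0,y0,x1,y1=roi; m=np.zeros_like(mask,np.uint8); m[y0:y1,x0:x1]=mask[y0:y1,x0:x1]
    c=max(cv2.findContours(m,cv2.RETR_EXTERNAL,cv2.CHAIN_APPROX_NONE)[0],key=cv2.contourArea)
    return c
def rect(n,mask,roi,z):
    """min-area rectangle of the blob, fitted in the plane z: centre, (long, short), yaw of the long side"""
    c=blob(mask,roi); P=plane(n,c.reshape(-1,2),z)[:,:2]
    (cx,cy),(w,h),a=cv2.minAreaRect((P*1000).astype(np.float32))
    if w<h: w,h,a=h,w,a+90
    return np.round([cx,cy,w,h],1),round((a+90)%180-90,1),cv2.contourArea(c)
E
cat > m.py <<'E'
from h import *
for n,R in (("top",dict(ox=(320,235,348,268),tray=(165,155,242,270),hb=(425,195,455,270),a=(275,188,295,208),b=(328,188,348,208),comp=(270,105,345,172),lampw=(410,185,456,280))),
  ("side",dict(ox=(365,195,402,222),tray=(230,280,385,375),hb=(355,100,410,126),a=(308,208,328,226),b=(324,168,342,184),comp=(225,165,292,236),lampw=(335,105,425,160)))):
    im=read_camera(n).astype(int); r,g,b=im[...,0],im[...,1],im[...,2]
    white=(im.min(2)>150); teal=(g-r>25)&(b-r>25)&(abs(g-b)<30); blue=(b-r>50)&(b-g>40); red=(r-g>50)&(r-b>40)
    print(n,"C",ray(n,[(320,200)])[0].round(3))
    print("ox",rect(n,white,R["ox"],.034)); print("tray",rect(n,teal,R["tray"],.006)); print("bar",rect(n,blue,R["hb"],.117 if n=="top" else .106))
    print("lampw",rect(n,white,R["lampw"],.06)); print("comp",rect(n,white,R["comp"],.094))
    for k,m in (("a",red),("b",blue)):
        c=blob(m,R[k]).reshape(-1,2).mean(0); print(k,c.round(1),plane(n,[c],.1).round(3))
E
python3 m.py
```

```text
top C [0.389 0.003 1.19 ]
ox (array([429.2, -56.2,  55.7,  32.8]), -19.3, 94.5)
tray (array([530.6, 288.3, 250.8, 136. ]), 6.3, 4530.0)
bar (array([ 478.1, -319.8,  130.5,   23.6]), -6.8, 439.5)
lampw (array([ 478.2, -319.3,  214. ,   64. ]), -6.7, 1214.0)
comp (array([720.2,  11.6, 138.4, 117.6]), -77.0, 2279.5)
a [283.  194.8] [[0.565 0.069 0.1  ]]
b [338.5 195.9] [[ 0.564 -0.07   0.1  ]]
side C [0.406 0.707 0.875]
ox (array([435.2, -42. ,  51.9,   9.6]), -19.2, 24.5)
tray (array([533.3, 282.7, 250.5, 125.6]), 6.4, 6761.5)
bar (array([ 482.8, -323.7,  134.7,   39.8]), -7.0, 370.0)
lampw (array([ 483.7, -290.4,  209.9,   17.9]), -6.6, 234.5)
comp (array([709.7,  75.2, 114.2,  32.6]), 13.3, 414.0)
a [316.6 217.6] [[0.568 0.071 0.1  ]]
b [331.1 174.3] [[ 0.566 -0.067  0.1  ]]
```

>>> step_arm([
  [0.75,2.8,-2.8,0,0,0,0],
  [0.75,5.6,-5.6,0,0,0,0],
  [0.75,8.4,-8.4,0,0,0,0.02],
  [0.75,11.2,-11.2,0,0,0,0.04],
  [0.75,14,-14,0,0,0,0.047],
])

```text
time: 0.62
tool_pos: [0.3374, 0.3454, 0.2267]
tool_rot: [3.142, -0.0, 2.806]
contact_force: [0.8, 0.5, -0.4]
opening: 0.0693
grip_force: 0.0
```

>>> step_arm([
  [0.75,0.9,-3.9,0,0,0,0],
  [0.75,1.8,-7.8,0,0,0,0],
  [0.75,2.7,-11.7,0,0,0,0],
  [0.75,3.6,-15.6,0,0,0,0],
  [0.75,4.5,-19.5,0,0,0,0],
])

```text
time: 1.03
tool_pos: [0.3815, 0.15, 0.2267]
tool_rot: [3.141, 0.0, 2.805]
contact_force: [0.7, 0.1, -0.8]
opening: 0.0688
grip_force: 0.0
```

>>> step_arm([
  [0.75,0.9,-3.9,-1,0,0,0],
  [0.75,1.8,-7.8,-3,0,0,0],
  [0.75,2.7,-11.7,-5,0,0,0],
  [0.75,3.6,-15.6,-7,0,0,0],
  [0.75,4.8,-20.8,-9,0,0,0],
])

```text
time: 1.45
tool_pos: [0.424, -0.0356, 0.1447]
tool_rot: [3.141, -0.0, 2.805]
contact_force: [1.0, 0.6, 0.0]
opening: 0.069
grip_force: 0.0
```

>>> step_arm([
  [0.75,0,0,-1.5,0,0,0],
  [0.75,0,0,-3,0,0,0],
  [0.75,0,0,-4,0,0,0],
  [0.75,0,0,-4,0,0,0],
  [0.75,0,0,-4,0,0,0],
])

```text
time: 1.87
tool_pos: [0.4242, -0.0339, 0.1055]
tool_rot: [3.142, -0.001, 2.805]
contact_force: [-0.5, 0.3, 0.9]
opening: 0.0691
grip_force: 0.0
```

>>> step_arm([
  [0.75,0.3,-1.2,0,0,0,0],
  [0.75,0.6,-2.3,0,0,0,0],
  [0.75,0.6,-2.3,-2,0,0,0],
  [0.75,0.6,-2.3,-4,0,0,0],
  [0.75,0.6,-2.3,-5,0,0,0],
])

```text
time: 2.28
tool_pos: [0.4305, -0.0573, 0.055]
tool_rot: [3.142, 0.0, 2.805]
contact_force: [0.5, 0.3, -0.9]
opening: 0.0691
grip_force: 0.0
```

Run:
```python
from h import *
print(observe()["tool_pos"])
a=read_camera("top")[200:300,270:400]; b=read_camera("side")[150:250,330:460]
cv2.imwrite("pics/g1.png",cv2.cvtColor(cv2.resize(np.hstack([a,b]),None,fx=3,fy=3,interpolation=2),cv2.COLOR_RGB2BGR))
```

```text
[ 0.43052955 -0.05731603  0.05498293]
```

View pics/g1.png

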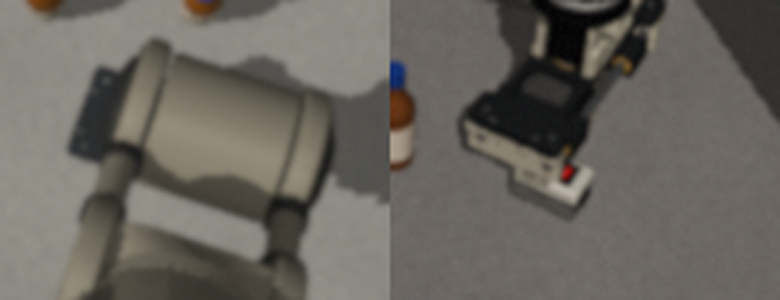

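The crop shows the gripper straddling the oximeter at about (555,185) in the enlarged side view. The bottle is clear on the left.

>>> step_arm([
  [0.75,0,0,-1.5,0,0,0],
  [0.75,0,0,-3,0,0,0],
  [0.75,0,0,-4.2,0,0,0],
  [0.75,0,0,-4.9,0,0,0],
  [0.75,0,0,-4.9,0,0,0],
])

```text
time: 2.8
tool_pos: [0.4305, -0.057, 0.0065]
tool_rot: [3.142, -0.001, 2.805]
contact_force: [-0.3, 0.0, 0.4]
opening: 0.0687
grip_force: 0.0
```

>>> step_arm([
  [0,0,0,0,0,0,0],
  [0,0,0,0,0,0,0],
  [0,0,0,0,0,0,0],
  [0,0,0,0,0,0,0],
  [0,0,0,0,0,0,0],
], grip_force=12)

```text
time: 3.22
tool_pos: [0.4308, -0.057, 0.0071]
tool_rot: [3.141, 0.001, 2.805]
contact_force: [0.1, -0.2, -0.4]
opening: 0.0405
grip_force: 0.0
```

>>> step_arm([
  [0,0,0,0,0,0,0],
  [0,0,0,1,0,0,0],
  [0,0,0,3,0,0,0],
  [0,0,0,6,0,0,0],
  [0,0,0,9,0,0,0],
])

```text
time: 3.63
tool_pos: [0.4296, -0.0567, 0.0972]
tool_rot: [3.142, -0.002, 2.805]
contact_force: [1.9, 0.4, -0.6]
opening: 0.0359
grip_force: 12.0
```

>>> step_arm([
  [0,0,3,1,0,0,0],
  [0,0,6.5,2,0,0,0.05],
  [0,0,10.5,2,0,0,0.1],
  [0,0,14.5,2,0,0,0.15],
  [0,0.5,18.5,2,0,0,0.2],
])

```text
time: 4.05
tool_pos: [0.4344, 0.1297, 0.117]
tool_rot: [3.142, -0.0, 3.007]
contact_force: [2.0, -0.7, -1.9]
opening: 0.0358
grip_force: 12.0
```

>>> step_arm([
  [0,2,3.5,0,0,0,0.06],
  [0,4,7,0,0,0,0.12],
  [0,6,10.5,0,0,0,0.18],
  [0,8,13.5,0,0,0,0.24],
  [0,9.7,15.9,0,0,0,0.248],
])

```text
time: 4.47
tool_pos: [0.533, 0.2898, 0.1165]
tool_rot: [3.141, 0.0, -3.026]
contact_force: [0.9, 0.1, -1.4]
opening: 0.0358
grip_force: 12.0
```

>>> step_arm([
  [0,0,0,-1,0,0,0],
  [0,0,0,-3,0,0,0],
  [0,0,0,-5,0,0,0],
  [0,0,0,-6,0,0,0],
  [0,0,0,-6,0,0,0],
])

```text
time: 4.88
tool_pos: [0.5304, 0.2859, 0.0539]
tool_rot: [-3.14, -0.006, -3.031]
contact_force: [-0.1, -0.2, -0.2]
opening: 0.0359
grip_force: 12.0
```

Run:
```python
from h import *
print(observe()["tool_pos"],observe()["tool_rot"],observe()["opening"])
a=read_camera("top")[150:280,160:290]; b=read_camera("side")[240:400,210:410]
cv2.imwrite("pics/g2.png",cv2.cvtColor(np.hstack([cv2.resize(a,(390,390)),cv2.resize(b,(400,390))]),cv2.COLOR_RGB2BGR))
```

```text
[0.53039146 0.28592565 0.05386705] [-3.14009873 -0.00572138 -3.03084552] 0.03593976050582783
```

View pics/g2.png

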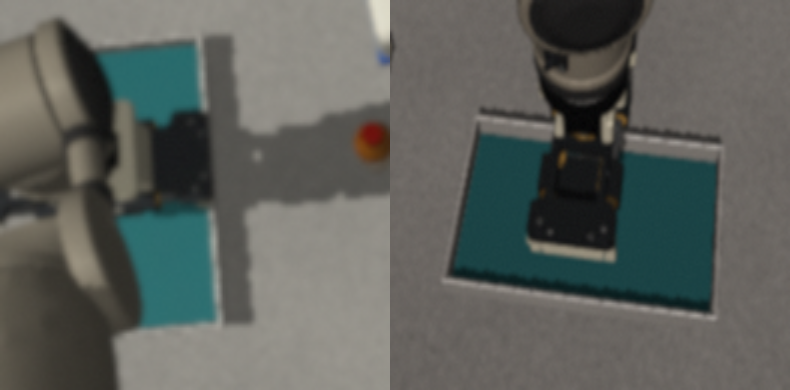

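The side crop shows the gripper centred over the teal liner at about (575,215), inside the walls.

>>> step_arm([
  [0,0.1,0,-1.5,0,0,0],
  [0,0.1,0,-2.8,0,0,0],
  [0,0.1,0,-3.5,0,0,0],
  [0,0.1,0,-3.8,0,0,0],
  [0,0.1,0,-3.9,0,0,0],
])

```text
time: 5.4
tool_pos: [0.5337, 0.287, 0.0181]
tool_rot: [3.141, 0.0, -3.031]
contact_force: [-0.7, -0.4, -0.4]
opening: 0.0362
grip_force: 12.0
```

>>> step_arm([
  [0,0,0,-0.05,0,0,0],
  [0,0,0,-0.1,0,0,0],
  [0,0,0,-0.1,0,0,0],
  [0,0,0,-0.1,0,0,0],
])

```text
time: 5.73
tool_pos: [0.5337, 0.2872, 0.0172]
tool_rot: [3.141, 0.001, -3.03]
contact_force: [0.3, -0.5, -1.0]
opening: 0.0358
grip_force: 12.0
```

>>> step_arm([
  [0,-0.1,0,-0.1,0,0,0],
  [0,-0.1,0,-0.2,0,0,0],
  [0,-0.1,0,-0.3,0,0,0],
  [0,-0.1,0,-0.3,0,0,0],
])

```text
time: 6.07
tool_pos: [0.5323, 0.287, 0.0134]
tool_rot: [-3.142, -0.0, -3.03]
contact_force: [-0.4, 0.9, -1.2]
opening: 0.036
grip_force: 12.0
```

>>> step_arm([
  [0,0,0,-0.1,0,0,0],
  [0,0,0,-0.1,0,0,0],
  [0,0,0,-0.1,0,0,0],
])

```text
time: 6.32
tool_pos: [0.5324, 0.2871, 0.013]
tool_rot: [3.141, 0.0, -3.03]
contact_force: [-2.3, -0.2, 4.5]
opening: 0.036
grip_force: 12.0
```

>>> step_arm([
  [0.45,0,0,0,0,0,0],
  [0.5,0,0,0,0,0,0],
  [0.6,0,0,0,0,0,0],
  [0.6,0,0,0,0,0,0],
  [0.6,0,0,0,0,0,0],
])

```text
time: 6.73
tool_pos: [0.5324, 0.2871, 0.0125]
tool_rot: [3.142, -0.0, -3.03]
contact_force: [0.3, 0.6, -0.1]
opening: 0.0548
grip_force: 0.0
```

>>> step_arm([
  [0.6,0,0,1,0,0,0],
  [0.6,0,0,3,0,0,0],
  [0.6,0,0,6,0,0,0],
  [0.6,0,0,9,0,0,0],
  [0.6,0,0,13,0,0,0],
])

```text
time: 7.15
tool_pos: [0.5312, 0.2865, 0.1429]
tool_rot: [-3.141, -0.004, -3.03]
contact_force: [1.2, -0.2, 0.1]
opening: 0.0548
grip_force: 0.0
```

>>> step_arm([
  [0.6,-2,-3,2,0,0,0],
  [0.6,-4,-6,5,0,0,0],
  [0.6,-6,-9.5,8,0,0,0],
  [0.6,-8,-13,8,0,0,0],
  [0.6,-9,-16,8,0,0,0],
])

```text
time: 7.57
tool_pos: [0.4418, 0.1266, 0.2255]
tool_rot: [3.141, 0.005, -3.029]
contact_force: [0.3, -1.9, 0.1]
opening: 0.0551
grip_force: 0.0
```

>>> step_arm([
  [0.6,-1,-4,0,0,0,0],
  [0.6,-1,-8,0,0,0,-0.05],
  [0.6,-1,-12,0,0,0,-0.1],
  [0.6,-1,-16,0,0,0,-0.15],
  [0.6,-1,-20,0,0,0,-0.2],
])

```text
time: 7.98
tool_pos: [0.432, -0.0747, 0.2238]
tool_rot: [-3.141, 0.002, 3.051]
contact_force: [1.3, -0.1, 0.2]
opening: 0.0551
grip_force: 0.0
```

```bash
cat > m2.py <<'E'
from h import *
print(observe()["tool_pos"],observe()["tool_rot"])
for n,R in (("top",((180,185,228,240),(165,155,242,270))),("side",((270,290,350,355),(230,280,385,375)))):
    im=read_camera(n).astype(int); r,g,b=im[...,0],im[...,1],im[...,2]
    print(n,"ox",rect(n,im.min(2)>(140 if n=="top" else 120),R[0],.04),"tray",rect(n,(g-r>25)&(b-r>25)&(abs(g-b)<30),R[1],.006))
E
python3 m2.py
python3 - <<'E'
from h import *
a=read_camera("top")[150:280,160:290]; b=read_camera("side")[240:400,210:410]
cv2.imwrite("pics/g3.png",cv2.cvtColor(np.hstack([cv2.resize(a,(390,390)),cv2.resize(b,(400,390))]),cv2.COLOR_RGB2BGR))
E
```

```text
[ 0.43198579 -0.07466708  0.22377951] [-3.14134198e+00  1.73737881e-03  3.05052430e+00]
top ox (array([531.6, 287. ,  58. ,  32.7]), 6.3, 244.0) tray (array([530.6, 288.5, 251.1, 136.3]), 6.3, 4545.0)
side ox (array([533.3, 291.8,  56. ,  37.3]), 7.0, 251.0) tray (array([533.3, 282.7, 250.5, 125.6]), 6.4, 6766.5)
```

View pics/g3.png

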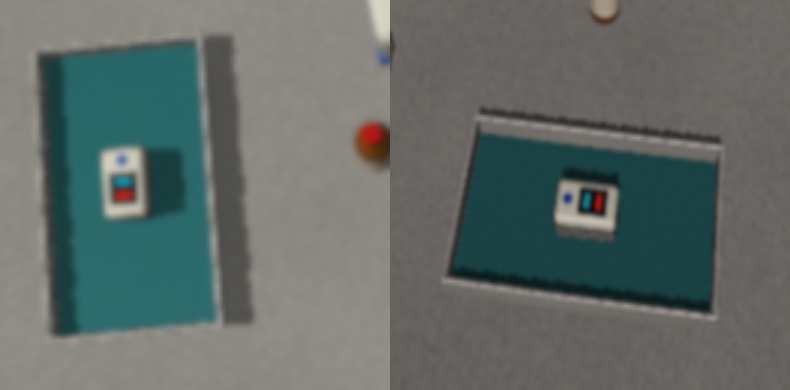

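The oximeter stands screen up in the middle of the tray, at (123,182) in the enlarged top crop and (586,208) in the side crop. Next is the lamp.

>>> step_arm([
  [0.8,0.8,-4,0,0,0,-0.01],
  [0.8,1.6,-8,0,0,0,-0.02],
  [0.8,2.4,-12,0,0,0,-0.028],
  [0.8,3.2,-16,0,0,0,-0.028],
  [0.8,4,-20,0,0,0,-0.028],
])

```text
time: 8.6
tool_pos: [0.4734, -0.2726, 0.2231]
tool_rot: [3.141, 0.0, 3.028]
contact_force: [1.3, 0.3, 1.3]
opening: 0.0732
grip_force: 0.0
```

>>> step_arm([
  [0.8,0.4,-2.5,0,0,0,0],
  [0.8,0.8,-4.3,0,0,0,0],
  [0.8,0.8,-4.3,-2,0,0,0],
  [0.8,0.8,-4.3,-5,0,0,0],
  [0.8,0.8,-4.3,-7,0,0,0],
])

```text
time: 9.02
tool_pos: [0.481, -0.3137, 0.151]
tool_rot: [3.14, -0.001, 3.027]
contact_force: [0.3, 0.9, 0.1]
opening: 0.0734
grip_force: 0.0
```

Run:
```python
from h import *
print(observe()["tool_pos"],observe()["tool_rot"])
a=read_camera("top")[170:300,370:500]; b=read_camera("side")[60:190,310:440]
cv2.imwrite("pics/g4.png",cv2.cvtColor(cv2.resize(np.hstack([a,b]),None,fx=3,fy=3,interpolation=2),cv2.COLOR_RGB2BGR))
```

```text
[ 0.48095762 -0.31374626  0.15098926] [ 3.14018083e+00 -1.04133818e-03  3.02726308e+00]
```

View pics/g4.png

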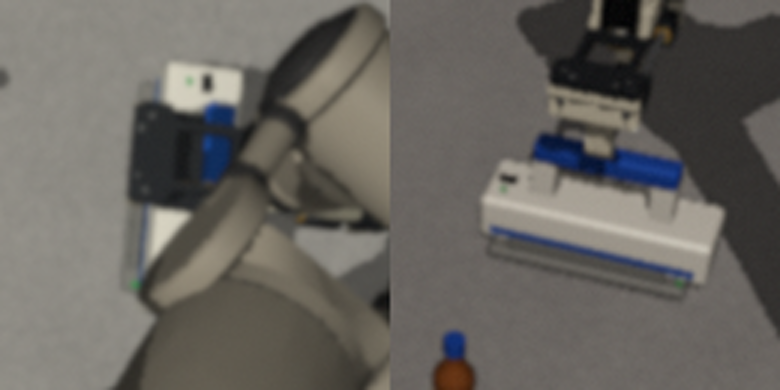

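The side crop shows the fingers above the middle of the blue handle, at about (600,150). I'll shift a little in y and then go down.

>>> step_arm([
  [0.8,-0.1,-0.7,-0.5,0,0,0],
  [0.8,-0.1,-0.7,-2.5,0,0,0],
  [0.8,-0.1,-0.7,-4.5,0,0,0],
  [0.8,-0.1,-0.7,-6,0,0,0],
  [0.8,-0.1,-0.7,-6.4,0,0,0],
])

```text
time: 9.53
tool_pos: [0.4796, -0.3224, 0.0881]
tool_rot: [3.141, -0.001, 3.026]
contact_force: [-0.1, 0.4, 0.3]
opening: 0.0734
grip_force: 0.0
```

>>> step_arm([
  [0,0,0,0,0,0,0],
  [0,0,0,0,0,0,0],
  [0,0,0,0,0,0,0],
  [0,0,0,0,0,0,0],
  [0,0,0,0,0,0,0],
], grip_force=45)

```text
time: 9.95
tool_pos: [0.4799, -0.3232, 0.0897]
tool_rot: [-3.141, 0.002, 3.025]
contact_force: [0.0, 0.3, 0.3]
opening: 0.0446
grip_force: 0.0
```

>>> step_arm([
  [0,0,0,0,0,0,0],
  [0,0,0,0,0,0,0],
  [0,0,0,0,0,0,0],
])

```text
time: 10.2
tool_pos: [0.4795, -0.3229, 0.0888]
tool_rot: [-3.142, 0.0, 3.025]
contact_force: [0.1, 0.5, 0.2]
opening: 0.0248
grip_force: 0.0
```

>>> step_arm([
  [0,0,0,0,0,0,0],
  [0,0,0,0,0,0,0],
  [0,0,0,0,0,0,0],
])

```text
time: 10.45
tool_pos: [0.4795, -0.3228, 0.0888]
tool_rot: [3.141, -0.0, 3.025]
contact_force: [-0.5, 2.2, 1.7]
opening: 0.0238
grip_force: 45.0
```

>>> step_arm([
  [0,0,0,0.4,0,0,0],
  [0,0,0,1,0,0,0],
  [0,0,0,2,0,0,0],
  [0,0,0,3,0,0,0],
  [0,0,0,4,0,0,0],
])

```text
time: 10.87
tool_pos: [0.4795, -0.323, 0.1298]
tool_rot: [-3.141, 0.0, 3.025]
contact_force: [-0.2, -0.4, -5.3]
opening: 0.0236
grip_force: 45.0
```

>>> step_arm([
  [0,0,0,2,0,0,0],
  [0,0,0,4.5,0,0,0],
  [0,0,0,7.5,0,0,0],
  [0,0,0,10.5,0,0,0],
  [0,0,0,13,0,0,0],
])

```text
time: 11.28
tool_pos: [0.4796, -0.323, 0.2621]
tool_rot: [-3.14, 0.002, 3.025]
contact_force: [0.5, -1.1, -5.2]
opening: 0.0232
grip_force: 45.0
```

>>> step_arm([
  [0,0,0,0,0,0,0],
  [0,0,0,0,0,0,0],
  [0,0,0,0,0,0,0],
])

```text
time: 11.53
tool_pos: [0.4788, -0.3223, 0.2573]
tool_rot: [3.14, -0.002, 3.025]
contact_force: [0.3, 0.1, -5.5]
opening: 0.0234
grip_force: 45.0
```

Run:
```python
from h import *
o=observe();print(o["tool_pos"],o["tool_rot"],o["torque"],o["contact_force"],o["opening"],o["grip_force"])
a=read_camera("top")[150:310,360:520]; b=read_camera("side")[20:180,290:450]
cv2.imwrite("pics/g5.png",cv2.cvtColor(cv2.resize(np.hstack([a,b]),None,fx=2.4,fy=2.4,interpolation=2),cv2.COLOR_RGB2BGR))
```

```text
[ 0.47875932 -0.32232257  0.25730429] [ 3.14011101e+00 -2.03131301e-03  3.02476461e+00] [0.06859351 0.04724893 0.02193234] [ 0.2772639   0.11024441 -5.49375808] 0.023441252324952776 44.998555183410645
```

View pics/g5.png

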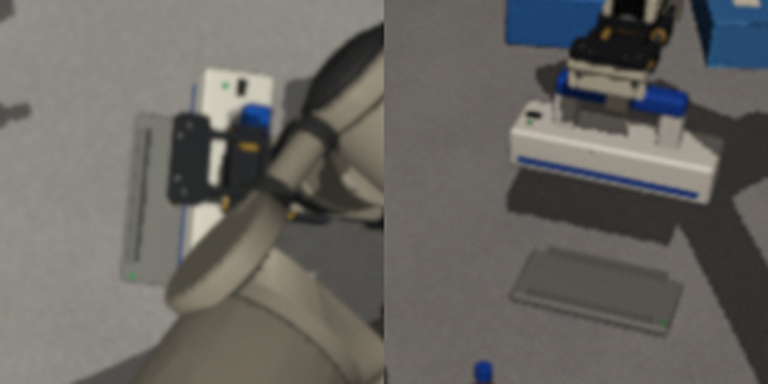

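The lamp is clear of the dock and about level: its blue stripe runs from (518,158) to (697,195) in the enlarged side crop, with the empty dock below. I'll carry it over, keeping high.

>>> step_arm([
  [0,-0.5,1,0,0,0,0],
  [0,-1.5,3,0,0,0,0],
  [0,-2.5,6,0,0,0,0],
  [0,-3.5,9,0,0,0,0.02],
  [0,-4.5,12,0,0,0,0.04],
])

```text
time: 12.05
tool_pos: [0.4331, -0.2014, 0.2569]
tool_rot: [3.14, -0.003, 3.065]
contact_force: [0.5, 0.5, -4.8]
opening: 0.0239
grip_force: 45.0
```

>>> step_arm([
  [0,-0.5,3,0,0,0,0.02],
  [0,-0.5,6,0,0,0,0.04],
  [0,-0.5,9,0,0,0,0.06],
  [0,-0.5,12,0,0,0,0.08],
  [0,-0.5,15,0,0,0,0.1],
])

```text
time: 12.47
tool_pos: [0.4285, -0.0513, 0.2575]
tool_rot: [3.141, -0.002, -3.118]
contact_force: [0.3, -0.2, -5.4]
opening: 0.0235
grip_force: 45.0
```

>>> step_arm([
  [0,0,3,0,0,0,0.02],
  [0,0,6,0,0,0,0.04],
  [0,0,9,0,0,0,0.06],
  [0,0,12,0,0,0,0.08],
  [0,0.5,15,0,0,0,0.088],
])

```text
time: 12.88
tool_pos: [0.4329, 0.0986, 0.2575]
tool_rot: [3.141, -0.003, -3.029]
contact_force: [0.9, -0.2, -5.0]
opening: 0.0236
grip_force: 45.0
```

>>> step_arm([
  [0,1.5,3,0,0,0,0],
  [0,3,6,0,0,0,0],
  [0,4.5,9,0,0,0,0],
  [0,6,12,0,0,0,0],
  [0,7.5,15,0,0,0,0],
])

```text
time: 13.3
tool_pos: [0.5093, 0.2486, 0.2569]
tool_rot: [-3.141, -0.003, -3.03]
contact_force: [0.8, -0.0, -4.7]
opening: 0.0239
grip_force: 45.0
```

>>> step_arm([
  [0,1,2,0,0,0,0],
  [0,1.7,3.2,0,0,0,0],
  [0,2.2,4,0,0,0,0],
  [0,2.2,4,0,0,0,0],
  [0,2.2,4,0,0,0,0],
])

```text
time: 13.72
tool_pos: [0.5308, 0.287, 0.2568]
tool_rot: [-3.141, -0.003, -3.03]
contact_force: [0.9, -0.1, -3.6]
opening: 0.0236
grip_force: 45.0
```

>>> step_arm([
  [0,0,0,-1,0,0,0],
  [0,0,0,-3,0,0,0],
  [0,0,0,-5.5,0,0,0],
  [0,0,0,-7.5,0,0,0],
  [0,0,0,-8.2,0,0,0],
])

```text
time: 14.13
tool_pos: [0.5292, 0.2854, 0.1726]
tool_rot: [-3.14, -0.007, -3.031]
contact_force: [-0.9, -0.3, -5.8]
opening: 0.0236
grip_force: 45.0
```

>>> step_arm([
  [0,0,0,0,0,0,0],
  [0,0,0,0,0,0,0],
  [0,0,0,0,0,0,0],
])

```text
time: 14.38
tool_pos: [0.5322, 0.2872, 0.1782]
tool_rot: [3.141, 0.003, -3.031]
contact_force: [-0.1, 0.1, -5.0]
opening: 0.0235
grip_force: 45.0
```

Run:
```python
from h import *
o=observe();print(o["tool_pos"],o["tool_rot"],o["torque"],o["contact_force"],o["opening"],o["grip_force"])
a=read_camera("top"); b=read_camera("side")
np.savez("l.npz",top=a,side=b)
a=a[130:290,140:300]; b=b[190:400,200:410]
cv2.imwrite("pics/g6.png",cv2.cvtColor(np.hstack([cv2.resize(a,(400,400)),cv2.resize(b,(400,400))]),cv2.COLOR_RGB2BGR))
```

```text
[0.53221715 0.2871721  0.1781871 ] [ 3.14081127e+00  2.58927745e-03 -3.03071294e+00] [0.02277956 0.03453777 0.00574953] [-0.116028    0.05422593 -5.03088731] 0.023537784206962318 44.99850511550903
```

View pics/g6.png

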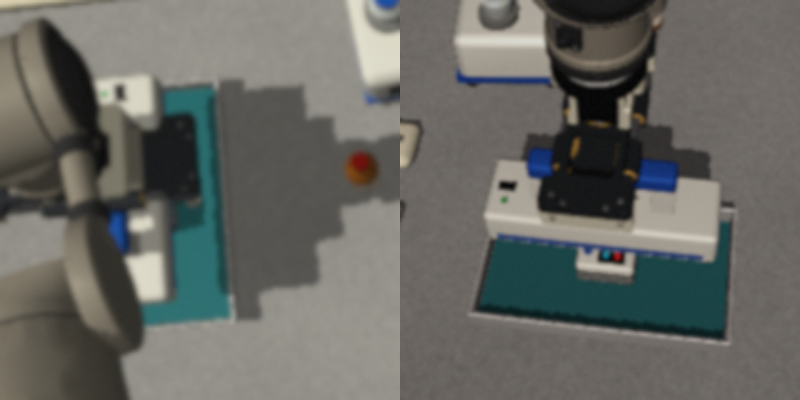

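The lamp hangs over the tray. In the side crop its front face spans about (487,237) to (717,260), and the oximeter shows below it at (606,262). I'll measure its height, tilt and centring.

```bash
cat > lm.py <<'E'
from h import *
import sys
def vplane(n,px,p0,yaw):
    C,d=ray(n,px); nn=np.array([-np.sin(yaw),np.cos(yaw),0]); return C+d*(((p0-C)@nn)/(d@nn))[:,None]
def measure(I,T,ox=np.array([.5322,.287,0])):
    yaw=np.radians(6.35); ex=np.array([np.cos(yaw),np.sin(yaw),0]); ey=np.array([-ex[1],ex[0],0])
    zu=T[2]-.0748
    im=I["side"].astype(int); r,g,b=im[...,0],im[...,1],im[...,2]
    v0=int(np.clip(0,0,1)); roi=(235,265,390,345)
    white=(im.min(2)>105); blue=(b-r>45)&(b-g>35)
    c=blob(white|blue,roi).reshape(-1,2)
    bl=c[np.argmax(-c[:,0]+2*c[:,1])]; br=c[np.argmax(c[:,0]+2*c[:,1])]
    l=c[:,0].min(); rr=c[:,0].max()
    P=vplane("side",[bl,br],ox+.034*ey,yaw)
    print("bottom corners px",bl,br,"lamp x,z mm",[(round((p-ox)@ex*1000,1),round(p[2]*1000,1)) for p in P])
    s=blob(blue,(235,295,390,345)).reshape(-1,2); sl=s[s[:,0]<=s[:,0].min()+2].mean(0); sr=s[s[:,0]>=s[:,0].max()-2].mean(0)
    P=vplane("side",[sl,sr],ox+.034*ey,yaw); print("stripe",sl,sr,[(round((p-ox)@ex*1000,1),round(p[2]*1000,1)) for p in P])
    im=I["top"].astype(int); rows=range(164,168),range(225,248)
    for R in rows:
        for v in list(R)[::5]:
            w=im[v,180:235].min(1); P=plane("top",[(u,v) for u in range(180,235)],zu+.046)
            print(v,[(round((p-ox)@ey*1000),int(x)) for p,x in zip(P,w)][5:40:2])
if __name__=="__main__":
    measure(np.load("l.npz"),observe()["tool_pos"])
E
python3 lm.py
```

```text
bottom corners px [242 329] [363 326] lamp x,z mm [(np.float64(125.5), np.float64(46.5)), (np.float64(-104.0), np.float64(112.3))]
stripe [253.2 314. ] [355.8 325. ] [(np.float64(95.8), np.float64(112.7)), (np.float64(-91.0), np.float64(113.3))]
164 [(5, 163), (0, 104), (-5, 130), (-9, 189), (-14, 196), (-19, 195), (-24, 194), (-29, 180), (-33, 116), (-38, 76), (-43, 105), (-48, 108), (-53, 103), (-57, 107), (-62, 103), (-67, 92), (-72, 85), (-77, 78)]
225 [(13, 46), (8, 32), (3, 21), (-1, 39), (-6, 68), (-11, 88), (-15, 116), (-20, 119), (-25, 119), (-29, 114), (-34, 92), (-39, 70), (-43, 44), (-48, 45), (-53, 45), (-58, 46), (-62, 45), (-67, 45)]
230 [(13, 43), (9, 46), (4, 34), (-1, 57), (-5, 73), (-10, 87), (-15, 124), (-19, 139), (-24, 139), (-29, 134), (-33, 102), (-38, 73), (-43, 47), (-47, 46), (-52, 47), (-57, 46), (-61, 45), (-66, 45)]
235 [(14, 42), (9, 41), (5, 65), (0, 159), (-5, 199), (-9, 200), (-14, 200), (-19, 200), (-23, 200), (-28, 190), (-33, 130), (-37, 77), (-42, 53), (-47, 46), (-51, 47), (-56, 47), (-61, 47), (-65, 46)]
240 [(15, 41), (10, 41), (5, 41), (1, 68), (-4, 164), (-9, 199), (-13, 201), (-18, 200), (-23, 199), (-27, 192), (-32, 142), (-37, 81), (-41, 53), (-46, 44), (-51, 46), (-55, 46), (-60, 46), (-65, 47)]
245 [(15, 41), (11, 42), (6, 42), (1, 44), (-3, 79), (-8, 174), (-13, 200), (-17, 201), (-22, 199), (-26, 196), (-31, 154), (-36, 88), (-40, 68), (-45, 50), (-50, 46), (-54, 47), (-59, 47), (-64, 48)]
```

The stripe's ends give heights of 112.7 and 113.3 mm, so the lamp is level. It is square to the tray, centred in y, and about 2 mm too far along +x. I'll correct that and go down gently.

>>> step_arm([
  [0,-0.1,0,-0.5,0,0,0],
  [0,-0.2,0,-1.2,0,0,0],
  [0,-0.2,0,-1.9,0,0,0],
  [0,-0.2,0,-2.6,0,0,0],
  [0,-0.2,0,-3,0,0,0],
])

```text
time: 14.9
tool_pos: [0.5288, 0.2869, 0.1451]
tool_rot: [-3.141, -0.002, -3.03]
contact_force: [-0.4, -0.4, -5.7]
opening: 0.0238
grip_force: 45.0
```

>>> step_arm([
  [0,0,0,-0.4,0,0,0],
  [0,0,0,-0.8,0,0,0],
  [0,0,0,-1.1,0,0,0],
  [0,0,0,-1.2,0,0,0],
  [0,0,0,-1.2,0,0,0],
])

```text
time: 15.32
tool_pos: [0.5294, 0.2871, 0.1344]
tool_rot: [-3.142, -0.0, -3.03]
contact_force: [-1.2, 0.1, -5.0]
opening: 0.0237
grip_force: 45.0
```

>>> step_arm([
  [0,0,0,0,0,0,0],
  [0,0,0,0,0,0,0],
  [0,0,0,0,0,0,0],
  [0,0,0,0,0,0,0],
  [0,0,0,0,0,0,0],
])

```text
time: 15.73
tool_pos: [0.5295, 0.2871, 0.1348]
tool_rot: [3.141, 0.0, -3.03]
contact_force: [0.2, 0.0, -5.6]
opening: 0.0234
grip_force: 45.0
```

Run:
```python
from h import *
from lm import vplane
o=observe();print(o["tool_pos"],o["tool_rot"],o["torque"],o["contact_force"],o["opening"],o["grip_force"])
im=read_camera("side"); np.savez("l2.npz",top=read_camera("top"),side=im)
cv2.imwrite("pics/g7.png",cv2.cvtColor(cv2.resize(im[220:400,200:420],(733,600),interpolation=2),cv2.COLOR_RGB2BGR))
yaw=np.radians(6.35); ex=np.array([np.cos(yaw),np.sin(yaw),0]); ey=np.array([-ex[1],ex[0],0]); ox=np.array([.5322,.287,0])
i=im.astype(int); r,g,b=i[...,0],i[...,1],i[...,2]; blue=(b-r>45)&(b-g>35)
s=blob(blue,(235,305,390,370)).reshape(-1,2); sl=s[s[:,0]<=s[:,0].min()+2].mean(0); sr=s[s[:,0]>=s[:,0].max()-2].mean(0)
print(sl,sr,[((p-ox)@ex*1000,p[2]*1000) for p in vplane("side",[sl,sr],ox+.034*ey,yaw)])
for u in (262,345):
    z=vplane("side",[(u,v) for v in range(290,365)],ox+.034*ey,yaw)[:,2]
    print(u,[(v,round(zz*1000),*map(int,im[v,u])) for v,zz in zip(range(290,365),z) if .045<zz<.13])
```

```text
[0.5295469  0.28714381 0.13484058] [ 3.14142031e+00  3.64284490e-04 -3.03037374e+00] [ 0.0448744   0.01743269 -0.0777057 ] [ 0.18100823  0.04929589 -5.6360944 ] 0.023394626140417207 44.99858200550079
[319.2 332. ] [355.8 336. ] [(np.float64(-24.906640081509547), np.float64(70.6876734362083)), (np.float64(-93.3532213960465), np.float64(70.27079009436454))]
262 [(311, 128, 170, 163, 152), (312, 124, 170, 163, 151), (313, 120, 171, 164, 153), (314, 116, 176, 169, 157), (315, 113, 188, 181, 170), (316, 109, 200, 193, 182), (317, 105, 197, 191, 178), (318, 101, 182, 175, 164), (319, 97, 166, 159, 149), (320, 93, 160, 154, 143), (321, 89, 158, 152, 141), (322, 85, 158, 151, 141), (323, 81, 157, 151, 139), (324, 77, 138, 134, 129), (325, 73, 89, 92, 116), (326, 69, 49, 66, 107), (327, 65, 51, 75, 96), (328, 61, 42, 74, 78), (329, 57, 28, 68, 69), (330, 52, 26, 66, 68), (331, 48, 27, 67, 69)]
345 [(320, 128, 171, 163, 152), (321, 124, 170, 164, 152), (322, 120, 172, 166, 154), (323, 117, 177, 170, 159), (324, 113, 191, 185, 173), (325, 109, 203, 197, 184), (326, 105, 200, 194, 181), (327, 101, 183, 177, 165), (328, 98, 167, 160, 148), (329, 94, 161, 155, 145), (330, 90, 160, 153, 142), (331, 86, 160, 154, 141), (332, 82, 159, 152, 141), (333, 78, 142, 138, 135), (334, 74, 91, 94, 118), (335, 70, 50, 65, 107), (336, 66, 53, 77, 98), (337, 62, 44, 74, 81), (338, 57, 29, 67, 69), (339, 53, 26, 67, 69), (340, 49, 27, 66, 69)]
```

View pics/g7.png

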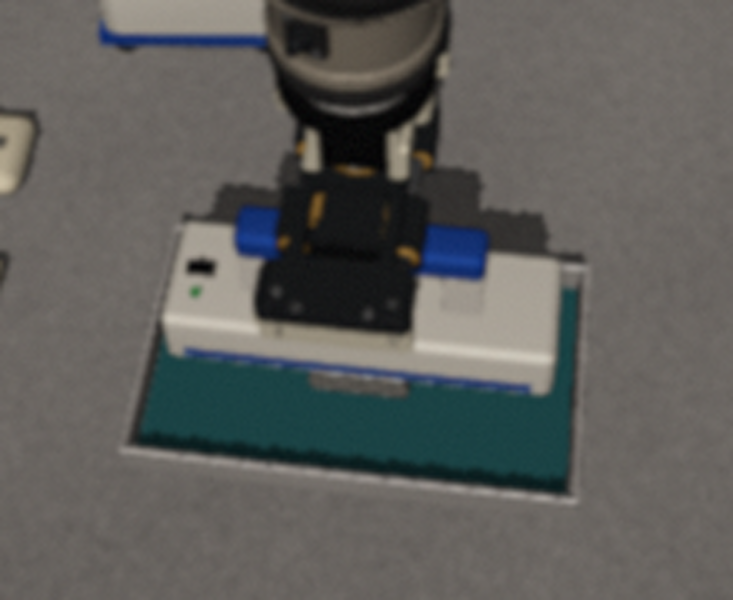

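The lamp hangs level over the oximeter, with its underside at about z = 61 mm at both ends, a gap of about 21 mm. Its stripe ends lie at about ±93 mm, so it is centred lengthwise, and it touches nothing.

```bash
python3 -c "
from cell import *
print(abs(observe()['qvel']).max()); print(hand_in())"
```

```text
0.002326882686376791
the job is handed in; nothing more can be done
None
```

The job is handed in: the oximeter lies screen up in the middle of the tray, and the lamp is held still and level, centred about 2 cm above it; I did not re-image the bottles or compressor after the carry, but the wrist force showed no contact.

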